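Uncover the sample block

TASK

Take the blue cover off the metal sample block: it lies flush between the side rails, so first touch down slowly on its black patch and press with a moderate fingertip force (10 to 20 N; less slips, much more bears hard on the block) and draw it along the rails until its end sticks out of the block's open end by about a third of its length (50 to 60 mm). Then take hold of the projecting end, lift the cover off and set it down gently, black patch up and wholly on the green mat, without bearing hard on the block and without disturbing the things around.

Things in the scene. Friction and masses are not known exactly. Their poses are not given: they have to be found in the camera images.
- block: Grey aluminium sample block, fixed, 170 x 100 x 60 mm high; origin at the centre of its underside, x along its length, z up. Along its top runs a channel 66 mm wide, 8 mm deep, between two rails (17 mm wide, tops at z = 60 mm); the cover rests on ledges at z = 52 mm. The channel has an 18 mm wall at its +x end and is open at the -x end. Below sit white-capped tubes, tops at 44 mm.
- open_end (a point): Middle of the channel's open end at ledge height: block frame (-85, 0, 52) mm.
- cover: Loose smooth blue aluminium cover plate, 150 (x) x 62 (y) x 8 mm thick, about 0.25 kg, flush black patch 50 x 36 mm in the middle of its top; origin at the centre of its underside, z up. It starts home in the channel, axes parallel to the block's, -x end flush with the open end, top level with the rails, 2 mm play each side. It slides to the block's -x; drawn more than 75 mm it tips out.
- corner_a (a point): Corner of the cover's underside, at (-75, 31, 0) mm in its frame.
- corner_b (a point): Corner of the cover's underside, at (-75, -31, 0) mm in its frame.
- corner_c (a point): Corner of the cover's underside, at (75, 31, 0) mm in its frame.
- corner_d (a point): Corner of the cover's underside, at (75, -31, 0) mm in its frame.
- mat: Green ribbed lay-down mat, fixed, 210 (x) x 120 (y) x 6 mm thick; origin at the centre of its underside.
- well_plate: Loose blue 96-well plate, 127 x 85 x 15 mm; bystander. Origin under its centre.
- tube_rack: Loose red tube rack with white caps, 70 x 200 x 61 mm; bystander. Origin under its centre.
- bottle: Loose clear bottle with white cap, diameter 70 mm, 150 mm tall; bystander. Origin under its centre.
- beaker: Loose glass beaker, diameter 80 mm, 90 mm tall; bystander. Origin under its centre.
- tweezers: Loose steel tweezers with blue grip, 120 mm long, lying flat, 8 mm high; bystander. Origin in its middle at bench level.
- probe: Loose steel dissecting probe, 145 mm long, lying flat, 8 mm high; bystander. Origin in its middle at bench level.
Not all that is in view belongs to the job. There is more than one size of the cover; the job needs the largest.

How it is judged:
On the way, in this order (a step that is already met when the one before it is completed fails the run):
1. the cover has been drawn 40 to 75 mm along the channel and still lies flat in it (x of cover in the frame of block between -0.085 and -0.05 m and z of cover in the frame of block between 0.049 and 0.055 m and angle between cover's own z axis and vertical below 0.08 rad), for 0.2 s.
2. the cover has been lifted off: held, clear of the block and the bench (height (world z) of cover above 0.075 m and contact force between cover and block below 0.05 N and contact force between the fingers and cover above 1 N), for 0.1 s.
At the end, for the whole second after the job is handed in: The cover lies flat (within 0.06 rad), patch up, at rest and released on the green mat, all four corners within the mat's outline (3 mm allowance) (x of corner_a in the frame of mat between -0.108 and 0.108 m and y of corner_a in the frame of mat between -0.063 and 0.063 m and x of corner_b in the frame of mat between -0.108 and 0.108 m and y of corner_b in the frame of mat between -0.063 and 0.063 m and x of corner_c in the frame of mat between -0.108 and 0.108 m and y of corner_c in the frame of mat between -0.063 and 0.063 m and x of corner_d in the frame of mat between -0.108 and 0.108 m and y of corner_d in the frame of mat between -0.063 and 0.063 m and height (world z) of cover between 0.003 and 0.012 m and angle between cover's own z axis and vertical below 0.06 rad and linear speed of cover below 0.02 m/s); the robot touches nothing.
It fails at once if the cover is pressed against the block with more than 50 N (contact force between cover and block above 50 N).
It fails at once if the cover is dropped: it moves faster than 0.5 m/s with no finger on it (contact force between the fingers and cover below 0.05 N and linear speed of cover above 0.5 m/s).
It fails at once if a bystander (well plate, tube rack, bottle, beaker, tweezers, probe) is moved by more than 20 mm (distance of any of well_plate, tube_rack, bottle, beaker, tweezers, probe from where it was at the start of the episode above 0.02 m).
It also fails if it takes over 58 s, if anything falls off the work surface, if the arm or the gripper's body presses on something with over 40 N, if the wrist force passes 120 N, or if a joint passes its speed limit or range.

ROBOT

A 6-joint arm with a two-finger parallel gripper is mounted at the origin on the work surface. World frame = base frame: x ahead of the robot, y to its left, z up, the work surface at z = 0. Lengths are in m, angles in rad, forces in N, time in s.
With the tool pointing down it reaches from about 0.225 to 0.875 m from the base axis. Payload 3.4 kg.
Tool frame: the origin (TCP) lies at the very end of the fingers, on their centre line; the grasp point (between the pads) lies 19 mm behind it (manip.tcp_to_grasp is the distance from the TCP to the grasp point, in m); z points along the fingers, y is the line along which they close (so a half turn about z gives the same grasp; the last joint's range is limited). The gripper opens to 85 mm and grips with 20 to 120 N. Pads are 22 mm wide; open, the fingers measure 114 mm over their backs; the gripper's body (76 mm by 85 mm) begins 54 mm behind the grasp point. The pads swing forward as they close: fully open they stand 13 mm farther back than shut.
Start: joints at [1.023, 0.276, 1.505, -0, 1.361, -0.121], TCP at [0.238, 0.523, 0.231] pointing down, gripper open.
Joint ranges: [-2.89, 2.89], [-0.75, 2.08], [0.22, 2.7], [-1.18, 4.32], [0.11, 2.71], [-2.7, 2.7]. Speed limits (rad/s): [2.57, 2.57, 3.14, 3.14, 3.14, 3.14].

INTERFACE

Orientations are given as a unit quaternion [w, x, y, z].
In Python, from rig import status, get_image, job, manip gives the robot as it stands.
- The arm moves only by the tool apply_moves, never from a script. Its arguments are lists of equal length, an entry for each row: "xyz": the shift along the tool's x, y, z each as a share of 0.3 m, from -1 to 1, a list of three; "rot": the turn, a rotation vector about the tool's x, y, z each as a share of 60 degrees, from -1 to 1, a list of three; "hand": the opening, from -1 (shut) to 1 (fully open). A call has 1 to 8 rows; each row shifts and turns the commanded pose from where the row before left it, along the tool's axes as they then stand; what a row does not reach is not made up. A row lasts 1/8 s, in which the tool goes at most 62.5 mm and 10.7 degrees, less where a joint would pass 70% of its speed; a pose out of reach is approached as far as the arm can. A call with a number of a shift or a turn outside -1 to 1 is refused whole. A call with a gripper value outside its range is refused whole. The fingers move at their own pace and stop on an object; "force" is the grip in N (left out, the last holds). Time passes only in rows, so rows that do not move let the fingers close. It gives the time, the measured TCP pose, the force, the opening and the grip force at its end, in the units of the state.
- status.get_state(): the state, without advancing time (a new reading comes with each control period).
- get_image(name): name is "scene" or "top" or "wrist"; returns a dict with "pixels" (384x512x3 uint8, red, green, blue), "fovy" (degrees; the focal length in pixels is half the picture's height over the tangent of half this angle, whatever the lens; pixels are square), "cx", "cy" (the principal point, pixels), "origin" and "orientation" of the camera in the world; the wrist camera has in their place "tool_from_camera" (4x4, takes a point from camera to tool coordinates, whose origin is the TCP and whose axes are the flange's). Camera axes: x right, y down, z forward; pixel columns grow to the right and rows downward; lengths in m; the calibration is good to about 2 mm. A picture is of the moment at which its call begins: read the wrist's pose just before it. There is no depth.
- job.sign_off(): hands the job in; it is judged then, once.
The state is a dict: "clock": time; "qpos": joint angles; "qd": joint speeds; "effort": joint torques, N m; "position": TCP position; "ee_rot": TCP orientation; "contact_force": force on the tool from outside, world axes, zero at the start; "moment": the same for the moment, N m; "width": finger opening in m; "gripper_force": force on a finger pad.
Only numpy, scipy, OpenCV 4.12 (cv2) and the standard library are available. Lean on these libraries where they do the work, as an engineer would, in place of code of your own. Each camera call takes 0.05 s, during which the arm holds its last target. There are 200 camera calls.

## Working session

There is one attempt and no reset: what is moved stays moved. The work goes in short steps, Python scripts to look and compute and a tool call to move; the robot and the scene stay as the last step left them, time stands still between calls to the robot, and variables do not carry over. Pictures are saved under pics/ and viewed, at most 10 in all, crops included, and the job is handed in when it is done.

Besides the shell and the picture viewer there is one more tool, called after "Emit:" as a command line: name --argument value ..., lists and objects as JSON in quotes. apply_moves: Moves the arm, as the interface text tells. Its arguments: {"type":"object","properties":{"xyz":{"type":"array","items":{"type":"array","items":{"type":"number","minimum":-1,"maximum":1}}},"rot":{"type":"array","items":{"type":"array","items":{"type":"number","minimum":-1,"maximum":1}}},"hand":{"type":"array","items":{"type":"number"}},"force":{"type":"number"}},"required":["xyz","rot","hand"]}

```bash
mkdir -p pics; ls; cat > h.py <<'E'
import numpy as np, cv2
from scipy.spatial.transform import Rotation as R
from rig import status, get_image, job, manip
def rot(q): return R.from_quat([q[1],q[2],q[3],q[0]]).as_matrix()
def cam(im):
    f=im["pixels"].shape[0]/2/np.tan(np.radians(im["fovy"])/2)
    if "origin" in im: return f,np.array(im["origin"]),rot(im["orientation"])
    s=status.get_state(); T=np.array(im["tool_from_camera"]); M=rot(s["ee_rot"])
    return f,np.array(s["position"])+M@T[:3,3],M@T[:3,:3]
def ray(im,C,uv,z):
    f,o,Rm=C; d=Rm@np.array([(uv[0]-im["cx"])/f,(uv[1]-im["cy"])/f,1]); return o+d*(z-o[2])/d[2]
def save(im,n): cv2.imwrite(n,im["pixels"][:,:,::-1])
E
python3 - <<'E'
from h import *
import pickle
for n in ("scene","top"):
    im=get_image(n); save(im,f"pics/{n}0.png"); print(n,im["fovy"],im["cx"],im["cy"],im["origin"],im["orientation"]); pickle.dump(im,open(n+".pkl","wb"))
print(status.get_state(), manip.tcp_to_grasp)
E
```

```text
pics
scene 51.49880861140647 251.4379254818274 189.72516436045132 [1.44962373 0.67632052 0.86832278] [-0.19766237  0.39805466  0.79710153 -0.4087924 ]
top 55.76180622145139 260.4443865782725 191.76523042836544 [ 0.44668909 -0.00410826  1.09111549] [ 0.04862124 -0.69909534  0.71178852 -0.04752666]
{'clock': 0.1, 'qpos': array([ 1.02297856e+00,  2.76556822e-01,  1.50601462e+00, -1.34257940e-05,
        1.36072757e+00, -1.20999319e-01]), 'qd': array([ 2.45585067e-04, -1.97509826e-04, -4.52962186e-03,  1.94424930e-06,
        1.99893216e-03,  6.67830514e-04]), 'effort': array([-7.47551658e-04, -4.17699122e+01, -2.46407086e+01, -2.01687417e-04,
        5.89025803e-03,  5.03399775e-07]), 'position': array([0.2377924 , 0.52299623, 0.23050871]), 'ee_rot': array([-2.73822144e-04,  2.11791557e-01,  9.77314488e-01, -8.08072124e-04]), 'contact_force': array([-0.56637433,  0.61676664, -0.35909784]), 'moment': array([ 0.06040503, -0.03975912,  0.00590805]), 'gripper_force': 0.0, 'width': 0.0852508317242086} 0.0187
```

View pics/top0.png

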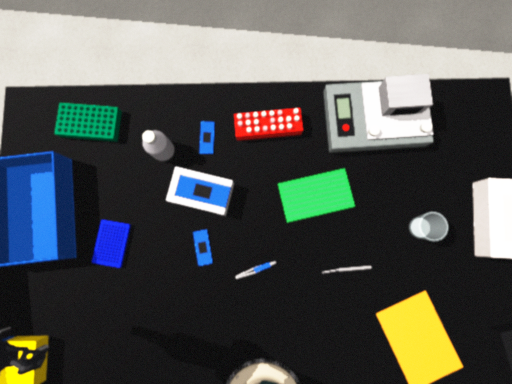

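View pics/scene0.png

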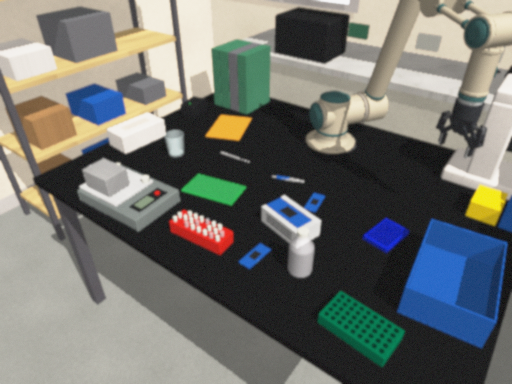

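Top view: three blue plates with a black patch lie at (200,191) in the white/grey block, at (207,137) loose and at (203,247) loose. The one in the block is the largest and lies in the channel, so it fits. The green mat is at (316,195). The green rack at (87,121) is not the mat. I'll confirm in a crop.

```bash
python3 - <<'E'
from h import *
import pickle
im=pickle.load(open("top.pkl","rb")); C=cam(im); p=im["pixels"]
c=cv2.resize(p[110:280,140:370],None,fx=3.4,fy=3.4,interpolation=cv2.INTER_CUBIC); cv2.imwrite("pics/crop1.png",c[:,:,::-1])
hsv=cv2.cvtColor(p,cv2.COLOR_RGB2HSV)
def rect(m,z,name):
    n,l,st,ce=cv2.connectedComponentsWithStats(m.astype(np.uint8))
    for i in range(1,n):
        if st[i,4]<60: continue
        ys,xs=np.where(l==i)
        P=np.array([ray(im,C,(x,y),z)[:2] for x,y in zip(xs,ys)])
        (cx,cy),(w,h),a=cv2.minAreaRect((P*1000).astype(np.float32)); print(name,ce[i].round(),"c",round(cx,1),round(cy,1),"size",round(w,1),round(h,1),"ang",round(a,1))
H,S,V=[hsv[...,k].astype(int) for k in range(3)]
rect((H>98)&(H<125)&(S>120)&(V>90),.06,"blue")
rect((H>40)&(H<85)&(S>110)&(V>90),.006,"green")
w=(S<60)&(V>100); w[:, :160]=0; w[:,240:]=0; w[:150]=0; w[230:]=0
w|=0; ys,xs=np.where(w|(((H>98)&(H<125)&(S>120)&(V>90))&(np.add.outer(np.abs(np.arange(384)-191),0*np.arange(512))<22)&(np.abs(np.arange(512)-200)<35)[None]))
mm=np.zeros_like(w);mm[ys,xs]=1; rect(mm,.06,"block")
E
```

```text
blue [206. 137.] c 754.4 151.4 size 44.0 100.2 ang 90.0
blue [ 31. 208.] c 557.7 652.8 size 317.2 181.9 ang 5.6
blue [203. 191.] c 593.5 162.0 size 150.8 58.7 ang 74.9
blue [110. 243.] c 450.0 421.4 size 87.1 127.6 ang 79.4
blue [202. 247.] c 434.4 162.8 size 100.3 44.2 ang 9.6
blue [262. 267.] c 376.9 -4.4 size 17.8 48.1 ang 20.4
green [ 86. 120.] c 829.4 535.1 size 186.4 104.5 ang 84.4
green [316. 195.] c 584.0 -170.3 size 124.4 214.3 ang 12.1Traceback (most recent call last):
  File "<stdin>", line 17, in <module>
numpy._core._exceptions._UFuncOutputCastingError: Cannot cast ufunc 'bitwise_or' output from dtype('int64') to dtype('bool') with casting rule 'same_kind'
```

View pics/crop1.png

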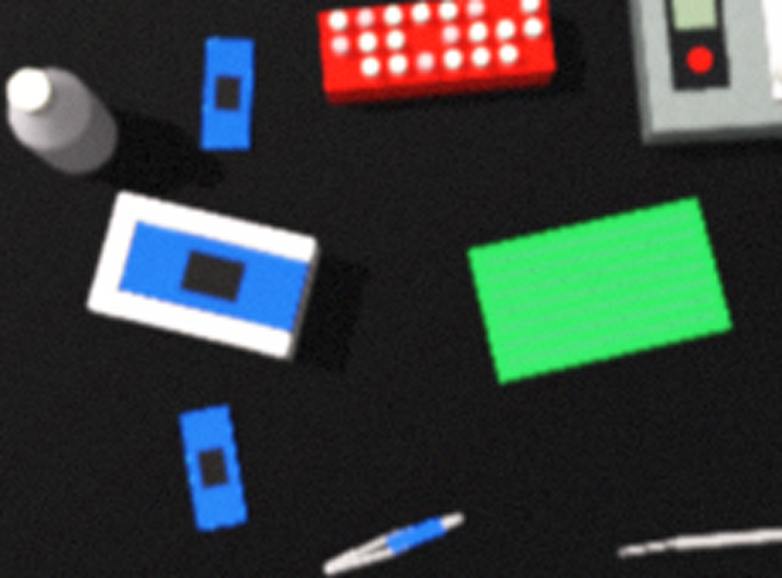

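The crop confirms it. The plate in the block measures 151 x 59 mm, while the loose ones are about 100 x 44 mm. The channel wall is at the image-left end (world +y), so the open end faces world -y. I'll turn the tool so its x axis lies along block +x, then move over the cover.

Emit:
apply_moves --xyz '[[0, 0, 0], [0, 0, 0], [0, 0, 0], [0, 0, 0], [0, 0, 0], [0, 0, 0], [0, 0, 0], [0, 0, 0]]' --rot '[[0, 0, 0.168], [0, 0, 0.168], [0, 0, 0.168], [0, 0, 0.168], [0, 0, 0.168], [0, 0, 0.168], [0, 0, 0.168], [0, 0, 0.168]]' --hand '[-1, -1, -1, -1, -1, -1, -1, -1]' --force 20

```text
clock: 1.1
position: [0.2379, 0.5232, 0.2308]
ee_rot: [0.0, 0.796, 0.606, -0.001]
contact_force: [0.1, 0.0, 0.7]
width: 0.0001
gripper_force: 0.0
```

Emit:
apply_moves --xyz '[[-0.085, 0.146, 0], [-0.085, 0.146, 0], [-0.085, 0.146, 0], [-0.085, 0.146, 0], [-0.085, 0.146, 0], [-0.085, 0.146, 0], [-0.085, 0.146, 0], [-0.085, 0.146, 0]]' --rot '[[0, 0, 0], [0, 0, 0], [0, 0, 0], [0, 0, 0], [0, 0, 0], [0, 0, 0], [0, 0, 0], [0, 0, 0]]' --hand '[-1, -1, -1, -1, -1, -1, -1, -1]'

```text
clock: 2.1
position: [0.524, 0.2339, 0.2309]
ee_rot: [-0.0, 0.794, 0.608, -0.0]
contact_force: [0.8, -0.1, 0.1]
width: -0.0001
gripper_force: 0.0
```

Emit:
apply_moves --xyz '[[-0.085, 0.146, 0], [-0.085, 0.146, 0], [0, 0, 0], [0, 0, 0]]' --rot '[[0, 0, 0], [0, 0, 0], [0, 0, 0], [0, 0, 0]]' --hand '[-1, -1, -1, -1]'

```text
clock: 2.6
position: [0.5939, 0.1633, 0.2306]
ee_rot: [-0.001, 0.794, 0.608, -0.001]
contact_force: [0.2, -0.4, 0.3]
width: -0.0002
gripper_force: 0.0
```

```bash
cat >> h.py <<'E'
def yaw():
    s=status.get_state(); M=rot(s["ee_rot"]); return s,M,np.degrees(np.arctan2(M[1,0],M[0,0]))
def blobs(im,C,m,z,mn=200):
    n,l,st,ce=cv2.connectedComponentsWithStats(m.astype(np.uint8))
    for i in range(1,n):
        if st[i,4]<mn: continue
        c=max(cv2.findContours((l==i).astype(np.uint8),cv2.RETR_EXTERNAL,cv2.CHAIN_APPROX_NONE)[0],key=len)[:,0,:]
        P=np.array([ray(im,C,q,z)[:2] for q in c])*1000
        (a,b),(w,h),t=cv2.minAreaRect(P.astype(np.float32)); print(ce[i].round(),"c",round(a,1),round(b,1),"size",round(w,1),round(h,1),"ang",round(t,2))
E
python3 - <<'E'
from h import *
s,M,y=yaw(); im=get_image("wrist"); C=cam(im); save(im,"pics/w1.png")
import pickle; pickle.dump((im,C),open("w1.pkl","wb"))
print(s["clock"],s["position"],y,M[:,2],s["contact_force"],s["width"],C[1])
hsv=cv2.cvtColor(im["pixels"],cv2.COLOR_RGB2HSV).astype(int); H,S,V=[hsv[...,k] for k in range(3)]
blobs(im,C,(H>98)&(H<125)&(S>120)&(V>90),.06)
E
```

```text
2.6 [0.59385441 0.16329459 0.23063106] 74.87261057332599 [-2.03726058e-03  5.21275654e-04 -9.99997789e-01] [ 0.20073368 -0.37997512  0.28546937] -0.0002448139563229616 [0.61359472 0.23535107 0.37342021]
[257. 161.] c 594.5 163.5 size 149.2 61.5 ang 75.27
[419. 120.] c 746.6 171.1 size 36.1 85.6 ang 87.46
[119. 189.] c 461.3 181.0 size 86.7 35.9 ang 9.84
```

View pics/w1.png

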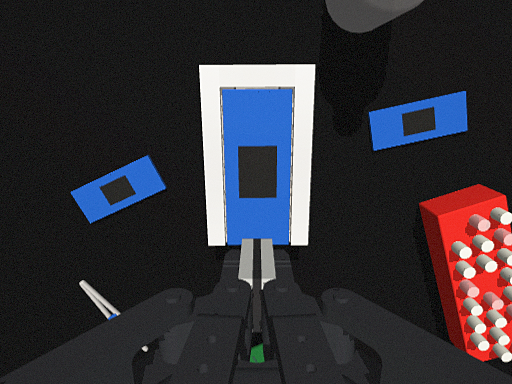

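The wrist view shows the cover (centre px 257,161) home in the channel, with the patch at (258,171). It measures 149 x 61.5 mm at z = 60 mm, with its centre at (594.5, 163.5) mm and an angle of 75.3°. The TCP is already over the patch, so I'll descend.

Emit:
apply_moves --xyz '[[0, 0, 0.1], [0, 0, 0.1], [0, 0, 0.1], [0, 0, 0.1], [0, 0, 0.08], [0, 0, 0.04], [0, 0, 0.01], [0, 0, 0]]' --rot '[[0, 0, -0.0067], [0, 0, 0], [0, 0, 0], [0, 0, 0], [0, 0, 0], [0, 0, 0], [0, 0, 0], [0, 0, 0]]' --hand '[-1, -1, -1, -1, -1, -1, -1, -1]'

```text
clock: 3.65
position: [0.5949, 0.1637, 0.0731]
ee_rot: [0.0, 0.792, 0.611, 0.001]
contact_force: [0.0, 0.2, 0.3]
width: -0.0001
gripper_force: 0.0
```

Emit:
apply_moves --xyz '[[0, 0, 0.005], [0, 0, 0.005], [0, 0, 0.005], [0, 0, 0.005], [0, 0, 0]]' --rot '[[0, 0, 0], [0, 0, 0], [0, 0, 0], [0, 0, 0], [0, 0, 0]]' --hand '[-1, -1, -1, -1, -1]'

```text
clock: 4.28
position: [0.5944, 0.1631, 0.0661]
ee_rot: [-0.0, 0.792, 0.611, -0.0]
contact_force: [-0.4, 0.3, 0.6]
width: 0.0
gripper_force: 0.0
```

Emit:
apply_moves --xyz '[[0, 0, 0.0033], [0, 0, 0.0033], [0, 0, 0.0033], [0, 0, 0.0033], [0, 0, 0]]' --rot '[[0, 0, 0], [0, 0, 0], [0, 0, 0], [0, 0, 0], [0, 0, 0]]' --hand '[-1, -1, -1, -1, -1]'

```text
clock: 4.9
position: [0.5945, 0.1632, 0.0622]
ee_rot: [-0.0, 0.792, 0.611, -0.0]
contact_force: [-0.0, 0.2, 0.0]
width: 0.0001
gripper_force: 0.0
```

Emit:
apply_moves --xyz '[[0, 0, 0.0017], [0, 0, 0.0017], [0, 0, 0]]' --rot '[[0, 0, 0], [0, 0, 0], [0, 0, 0]]' --hand '[-1, -1, -1]'

```text
clock: 5.28
position: [0.5945, 0.1632, 0.0613]
ee_rot: [-0.0, 0.792, 0.611, -0.0]
contact_force: [0.8, -0.1, 0.4]
width: -0.0004
gripper_force: 0.0
```

Emit:
apply_moves --xyz '[[0, 0, 0.0017], [0, 0, 0]]' --rot '[[0, 0, 0], [0, 0, 0]]' --hand '[-1, -1]'

```text
clock: 5.52
position: [0.5945, 0.1632, 0.0608]
ee_rot: [-0.0, 0.792, 0.611, -0.0]
contact_force: [-0.7, -0.4, 0.1]
width: -0.0
gripper_force: 0.0
```

Emit:
apply_moves --xyz '[[0, 0, 0.0017], [0, 0, 0]]' --rot '[[0, 0, 0], [0, 0, 0]]' --hand '[-1, -1]'

```text
clock: 5.78
position: [0.5945, 0.1632, 0.0603]
ee_rot: [-0.0, 0.792, 0.611, -0.0]
contact_force: [-0.0, -0.0, -0.1]
width: 0.0004
gripper_force: 0.0
```

Emit:
apply_moves --xyz '[[0, 0, 0.0017], [0, 0, 0]]' --rot '[[0, 0, 0], [0, 0, 0]]' --hand '[-1, -1]'

```text
clock: 6.02
position: [0.5946, 0.1632, 0.0601]
ee_rot: [0.0, 0.792, 0.611, 0.0]
contact_force: [-1.0, -0.8, 2.9]
width: -0.0003
gripper_force: 1.2
```

Contact at z = 0.060, as expected. I'll raise the force in small steps.

Emit:
apply_moves --xyz '[[0, 0, 0.0017], [0, 0, 0]]' --rot '[[0, 0, 0], [0, 0, 0]]' --hand '[-1, -1]'

```text
clock: 6.28
position: [0.5946, 0.1632, 0.0601]
ee_rot: [0.0, 0.792, 0.611, 0.0]
contact_force: [-1.9, -0.9, 5.2]
width: -0.0002
gripper_force: 2.8
```

Emit:
apply_moves --xyz '[[0, 0, 0.001], [0, 0, 0]]' --rot '[[0, 0, 0], [0, 0, 0]]' --hand '[-1, -1]'

```text
clock: 6.52
position: [0.5946, 0.1632, 0.0601]
ee_rot: [0.0, 0.792, 0.611, 0.0]
contact_force: [-2.3, 0.0, 7.3]
width: -0.0001
gripper_force: 3.5
```

Emit:
apply_moves --xyz '[[0, 0, 0.002], [0, 0, 0.002], [0, 0, 0]]' --rot '[[0, 0, 0], [0, 0, 0], [0, 0, 0]]' --hand '[-1, -1, -1]'

```text
clock: 6.9
position: [0.5946, 0.1632, 0.06]
ee_rot: [0.0, 0.792, 0.611, 0.001]
contact_force: [-4.3, -1.3, 13.6]
width: -0.0001
gripper_force: 6.5
```

Emit:
apply_moves --xyz '[[-0.01, 0, 0], [-0.01, 0, 0], [-0.01, 0, 0], [-0.01, 0, 0]]' --rot '[[0, 0, 0], [0, 0, 0], [0, 0, 0], [0, 0, 0]]' --hand '[-1, -1, -1, -1]'

```text
clock: 7.4
position: [0.5942, 0.1541, 0.0601]
ee_rot: [0.0, 0.792, 0.61, 0.004]
contact_force: [0.9, 5.2, 9.0]
width: -0.0003
gripper_force: 4.1
```

Emit:
apply_moves --xyz '[[0, 0, 0.0017], [-0.005, 0, 0.0017], [-0.01, 0, 0], [-0.01, 0, 0]]' --rot '[[0, 0, 0], [0, 0, 0], [0, 0, 0], [0, 0, 0]]' --hand '[-1, -1, -1, -1]'

```text
clock: 7.9
position: [0.5934, 0.1477, 0.0601]
ee_rot: [0.0, 0.792, 0.61, 0.006]
contact_force: [1.5, 7.3, 11.3]
width: 0.0
gripper_force: 5.9
```

```bash
cat > chk.py <<'E'
from h import *
import sys
s,M,y=yaw(); im=get_image("wrist"); C=cam(im)
p=im["pixels"]; hsv=cv2.cvtColor(p,cv2.COLOR_RGB2HSV).astype(int); H,S,V=[hsv[...,k] for k in range(3)]
m=(H>98)&(H<125)&(S>120)&(V>90)
print(s["clock"],s["position"].round(4),round(y,2),s["contact_force"].round(1))
# patch/cover end: far (+x) end of the blue along block axis, from the hand's centre column
t0=np.array([.5945,.1635]); ax=np.array([np.cos(np.radians(75.2)),np.sin(np.radians(75.2))]); n=np.array([-ax[1],ax[0]])
ys,xs=np.where(m); P=np.array([ray(im,C,q,.06)[:2] for q in zip(xs,ys)])-t0
a=P@ax*1000; b=P@n*1000; k=(abs(b)<36)&(abs(a)<160)
bins=[a[k&(abs(b-c)<3)].max() for c in (-22,0,22)]; print("far end of cover (start 75): ",np.round(bins,1)," drawn",np.round(75-np.array(bins),1), "near",a[k].min().round(1),"b",np.percentile(b[k],[1,99]).round(1))
if len(sys.argv)>1: save(im,sys.argv[1])
E
python3 chk.py pics/w2.png
```

```text
7.9 [0.5934 0.1477 0.0601] 75.23 [ 1.5  7.3 11.3]
far end of cover (start 75):  [67.8 67.4 67.7]  drawn [7.2 7.6 7.3] near -75.2 b [-31.5  29. ]
```

Emit:
apply_moves --xyz '[[0, 0, 0.0017], [0, 0, 0.0017], [-0.01, 0, 0.001], [-0.01, 0, 0], [-0.01, 0, 0]]' --rot '[[0, 0, 0], [0, 0, 0], [0, 0, 0], [0, 0, 0], [0, 0, 0]]' --hand '[-1, -1, -1, -1, -1]'

```text
clock: 8.57
position: [0.5925, 0.14, 0.06]
ee_rot: [0.001, 0.792, 0.61, 0.008]
contact_force: [1.4, 10.2, 15.4]
width: -0.0003
gripper_force: 8.2
```

```bash
python3 chk.py
```

```text
8.575 [0.5925 0.14   0.06  ] 75.2 [ 1.4 10.2 15.4]
far end of cover (start 75):  [60.2 60.1 60.1]  drawn [14.8 14.9 14.9] near -82.7 b [-32.5  27.9]
```

Emit:
apply_moves --xyz '[[-0.012, 0, 0.0005], [-0.012, 0, 0], [-0.012, 0, 0], [-0.012, 0, 0], [-0.012, 0, 0]]' --rot '[[0, 0, 0], [0, 0, 0], [0, 0, 0], [0, 0, 0], [0, 0, 0]]' --hand '[-1, -1, -1, -1, -1]'

```text
clock: 9.25
position: [0.588, 0.123, 0.06]
ee_rot: [0.0, 0.792, 0.61, 0.008]
contact_force: [1.4, 11.8, 17.5]
width: 0.0003
gripper_force: 8.9
```

```bash
python3 chk.py
```

```text
9.25 [0.588 0.123 0.06 ] 75.17 [ 1.4 11.8 17.5]
far end of cover (start 75):  [42.5 42.4 42.4]  drawn [32.5 32.6 32.6] near -100.3 b [-32.5  27.9]
```

Emit:
apply_moves --xyz '[[-0.012, 0, -0.001], [-0.012, 0, 0], [-0.012, 0, 0], [-0.012, 0, 0], [-0.012, 0, 0], [-0.012, 0, 0]]' --rot '[[0, 0, 0], [0, 0, 0], [0, 0, 0], [0, 0, 0], [0, 0, 0], [0, 0, 0]]' --hand '[-1, -1, -1, -1, -1, -1]'

```text
clock: 10.05
position: [0.5824, 0.1016, 0.06]
ee_rot: [0.001, 0.792, 0.61, 0.007]
contact_force: [0.9, 11.3, 17.6]
width: 0.0
gripper_force: 8.6
```

```bash
python3 chk.py
```

```text
10.05 [0.5824 0.1016 0.06  ] 75.17 [ 0.9 11.3 17.6]
far end of cover (start 75):  [20.4 20.  20.3]  drawn [54.6 55.  54.7] near -122.4 b [-32.4  28.1]
```

Emit:
apply_moves --xyz '[[0.005, 0, 0], [0, 0, -0.01], [0, 0, -0.02], [0, 0, -0.08], [0, 0, -0.15], [0, 0, -0.15], [0, 0, -0.08], [0, 0, 0]]' --rot '[[0, 0, 0], [0, 0, 0], [0, 0, 0], [0, 0, 0], [0, 0, 0], [0, 0, 0], [0, 0, 0], [0, 0, 0]]' --hand '[-1, -1, -1, -1, 0.7, 0.7, 0.7, 0.7]'

```text
clock: 11.1
position: [0.5785, 0.0986, 0.2041]
ee_rot: [0.001, 0.792, 0.611, 0.001]
contact_force: [-0.1, -0.5, 0.0]
width: 0.0715
gripper_force: 0.0
```

```bash
python3 chk.py pics/w3.png; python3 - <<'E'
from h import *
s,M,y=yaw(); im=get_image("wrist"); C=cam(im); hsv=cv2.cvtColor(im["pixels"],cv2.COLOR_RGB2HSV).astype(int); H,S,V=[hsv[...,k] for k in range(3)]
print(s["width"],y); blobs(im,C,(H>98)&(H<125)&(S>120)&(V>90),.06); save(im,"pics/w4.png")
w=(S<70)&(V>150); w[:,:100]=0; blobs(im,C,w,.06,800)
im=get_image("top");C=cam(im);hsv=cv2.cvtColor(im["pixels"],cv2.COLOR_RGB2HSV).astype(int); H,S,V=[hsv[...,k] for k in range(3)]
blobs(im,C,(H>40)&(H<85)&(S>110)&(V>90),.006)
E
```

```text
11.1 [0.5785 0.0986 0.2041] 75.3 [-0.1 -0.5  0. ]
far end of cover (start 75):  [19.4 19.3 20. ]  drawn [55.6 55.7 55. ] near -128.2 b [-30.7  29.4]
0.07262114842538071 75.29858004907484
[442.  51.] c 740.0 161.1 size 35.0 83.6 ang 87.42
[258. 155.] c 581.7 110.4 size 148.6 61.3 ang 75.38
[ 98. 131.] c 460.3 170.9 size 85.0 35.2 ang 9.73
[ 98. 288.] c 404.6 33.3 size 10.8 21.5 ang 22.14
[204.  92.] c 553.1 171.4 size 145.9 17.0 ang 75.23
[308.  92.] c 632.9 150.5 size 145.8 17.1 ang 75.23
[221.  63.] c 567.9 168.2 size 141.8 11.5 ang 75.19
[290.  37.] c 630.3 199.9 size 47.6 11.4 ang 75.33
[ 86. 120.] c 829.4 535.1 size 186.3 104.5 ang 84.36
[316. 195.] c 584.0 -170.2 size 124.3 214.3 ang 12.09
```

View pics/w4.png

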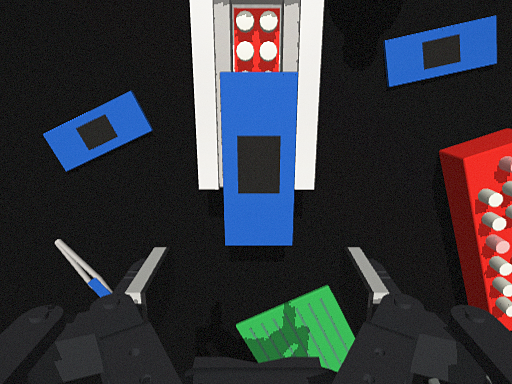

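The view shows the cover drawn about 55 mm, with block end at row 189 and cover end at row 245. It is still flat and aligned at 75.4°. The fingertip corners are at about (166,248) and (348,248), so I'll get the open fingertip depth from them.

```bash
python3 - <<'E'
from h import *
im=get_image("wrist"); T=np.array(im["tool_from_camera"]); f=192/np.tan(np.radians(im["fovy"])/2); w=status.get_state()["width"]/2
for uv in ((166,248),(348,248),(147,303),(387,303)):
    d=T[:3,:3]@np.array([(uv[0]-im["cx"])/f,(uv[1]-im["cy"])/f,1]); o=T[:3,3]
    for s in(1,-1):
        k=(s*w-o[1])/d[1]
        if k>0: print(uv,((o+d*k)*1000).round(1))
g=im["pixels"][225:315,130:390]; cv2.imwrite("pics/tips.png",cv2.resize(g,None,fx=3,fy=3)[:,:,::-1])
E
```

```text
(166, 248) [ 12.7 -36.1 -16.5]
(348, 248) [ 15.3  36.1 -21.7]
(147, 303) [  5.7 -36.1 -43.7]
(387, 303) [ 18.6  36.1 -62.2]
```

View pics/tips.png

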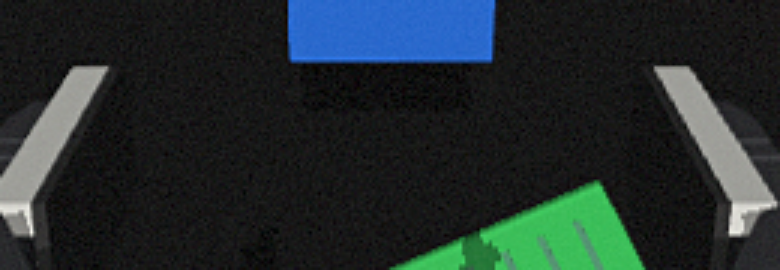

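The fingertip depth from the image is too uncertain (about -10 to -20 mm), so I'll measure it by touching the bare bench beyond the cover's end with the fingers 66 mm apart.

Emit:
apply_moves --xyz '[[-0.13, 0, 0], [-0.13, 0, 0], [-0.13, 0, 0], [0, 0, 0.2], [0, 0, 0.2], [0, 0, 0.15], [0, 0, 0.06], [0, 0, 0]]' --rot '[[0, 0, 0], [0, 0, 0], [0, 0, 0], [0, 0, 0], [0, 0, 0], [0, 0, 0], [0, 0, 0], [0, 0, 0]]' --hand '[0.55, 0.55, 0.55, 0.55, 0.55, 0.55, 0.55, 0.55]'

```text
clock: 12.3
position: [0.5455, -0.0141, 0.0168]
ee_rot: [-0.002, 0.792, 0.611, -0.002]
contact_force: [0.2, -0.1, 0.3]
width: 0.0662
gripper_force: 0.0
```

Emit:
apply_moves --xyz '[[0, 0, 0.007], [0, 0, 0.007], [0, 0, 0.007], [0, 0, 0.007], [0, 0, 0]]' --rot '[[0, 0, 0], [0, 0, 0], [0, 0, 0], [0, 0, 0], [0, 0, 0]]' --hand '[0.55, 0.55, 0.55, 0.55, 0.55]'

```text
clock: 12.92
position: [0.5479, -0.0144, 0.0112]
ee_rot: [-0.0, 0.792, 0.611, 0.0]
contact_force: [-0.2, 0.0, 1.0]
width: 0.0658
gripper_force: 0.0
```

Emit:
apply_moves --xyz '[[0, 0, 0.005], [0, 0, 0.005], [0, 0, 0.005], [0, 0, 0]]' --rot '[[0, 0, 0], [0, 0, 0], [0, 0, 0], [0, 0, 0]]' --hand '[0.55, 0.55, 0.55, 0.55]'

```text
clock: 13.42
position: [0.5479, -0.0144, 0.0065]
ee_rot: [-0.0, 0.792, 0.611, -0.0]
contact_force: [-0.3, 0.5, -0.1]
width: 0.0659
gripper_force: 0.0
```

Emit:
apply_moves --xyz '[[0, 0, 0.005], [0, 0, 0.005], [0, 0, 0]]' --rot '[[0, 0, 0], [0, 0, 0], [0, 0, 0]]' --hand '[0.55, 0.55, 0.55]'

```text
clock: 13.8
position: [0.5479, -0.0144, 0.0035]
ee_rot: [-0.0, 0.792, 0.611, -0.0]
contact_force: [-0.3, -0.8, -0.3]
width: 0.0658
gripper_force: 0.0
```

Emit:
apply_moves --xyz '[[0, 0, 0.005], [0, 0, 0.005], [0, 0, 0]]' --rot '[[0, 0, 0], [0, 0, 0], [0, 0, 0]]' --hand '[0.55, 0.55, 0.55]'

```text
clock: 14.18
position: [0.5479, -0.0144, 0.0005]
ee_rot: [-0.0, 0.792, 0.611, -0.0]
contact_force: [-0.6, 0.3, 1.4]
width: 0.0659
gripper_force: 0.0
```

Emit:
apply_moves --xyz '[[0, 0, 0.005], [0, 0, 0.005], [0, 0, 0]]' --rot '[[0, 0, 0], [0, 0, 0], [0, 0, 0]]' --hand '[0.55, 0.55, 0.55]'

```text
clock: 14.55
position: [0.5479, -0.0144, -0.0025]
ee_rot: [-0.0, 0.792, 0.611, -0.0]
contact_force: [-0.6, 0.4, 0.2]
width: 0.0663
gripper_force: 0.0
```

Emit:
apply_moves --xyz '[[0, 0, 0.005], [0, 0, 0.005], [0, 0, 0]]' --rot '[[0, 0, 0], [0, 0, 0], [0, 0, 0]]' --hand '[0.55, 0.55, 0.55]'

```text
clock: 14.92
position: [0.5478, -0.0143, -0.0055]
ee_rot: [-0.0, 0.792, 0.611, -0.0]
contact_force: [0.8, -0.1, 0.4]
width: 0.0663
gripper_force: 0.0
```

Emit:
apply_moves --xyz '[[0, 0, 0.0034], [0, 0, 0.0034], [0, 0, 0]]' --rot '[[0, 0, 0], [0, 0, 0], [0, 0, 0]]' --hand '[0.55, 0.55, 0.55]'

```text
clock: 15.3
position: [0.5481, -0.0144, -0.0066]
ee_rot: [0.0, 0.792, 0.611, 0.0]
contact_force: [-1.5, -0.2, 5.9]
width: 0.0662
gripper_force: 2.9
```

Emit:
apply_moves --xyz '[[0, 0, 0.0034], [0, 0, 0.0034], [0, 0, 0]]' --rot '[[0, 0, 0], [0, 0, 0], [0, 0, 0]]' --hand '[0.55, 0.55, 0.55]'

```text
clock: 15.68
position: [0.5481, -0.0144, -0.0067]
ee_rot: [0.0, 0.792, 0.611, 0.0]
contact_force: [-4.8, 1.4, 21.0]
width: 0.066
gripper_force: 10.2
```

Fingertips touch the bench with the TCP at -6.6 mm when open 66 mm, so at 62 mm the offset is about 6 mm. For tips about 1 mm above the cover's underside, the TCP should be at z = 0.047. I'll rise, move over the projecting end and straddle it.

Emit:
apply_moves --xyz '[[0, 0, -0.1], [0, 0, -0.15], [0, 0, -0.15], [0.1, 0.0027, 0], [0.1, 0, 0], [0.0893, 0, 0], [0, 0, 0], [0, 0, 0]]' --rot '[[0, 0, 0], [0, 0, 0], [0, 0, 0], [0, 0, 0], [0, 0, 0], [0, 0, 0], [0, 0, 0], [0, 0, 0]]' --hand '[0.7, 0.7, 0.7, 0.7, 0.7, 0.7, 0.7, 0.7]'

```text
clock: 16.68
position: [0.5704, 0.0689, 0.1104]
ee_rot: [0.0, 0.792, 0.611, -0.0]
contact_force: [0.1, 0.3, 0.5]
width: 0.0726
gripper_force: 0.0
```

```bash
python3 - <<'E'
from h import *
s,M,y=yaw(); im=get_image("wrist"); C=cam(im); hsv=cv2.cvtColor(im["pixels"],cv2.COLOR_RGB2HSV).astype(int); H,S,V=[hsv[...,k] for k in range(3)]
print(s["position"],s["width"],y,M[:,2]); blobs(im,C,(H>98)&(H<125)&(S>120)&(V>90),.06); save(im,"pics/w5.png")
E
```

```text
[0.5703733  0.06891346 0.11042175] 0.07256221828581498 75.33038246719573 [-6.67426898e-04 -5.51140894e-04 -9.99999625e-01]
[258. 123.] c 582.7 109.9 size 148.4 61.5 ang 75.32
[472.  16.] c 707.6 148.5 size 17.8 34.0 ang 87.26
[53. 95.] c 472.3 164.7 size 73.3 32.5 ang 9.83
```

View pics/w5.png

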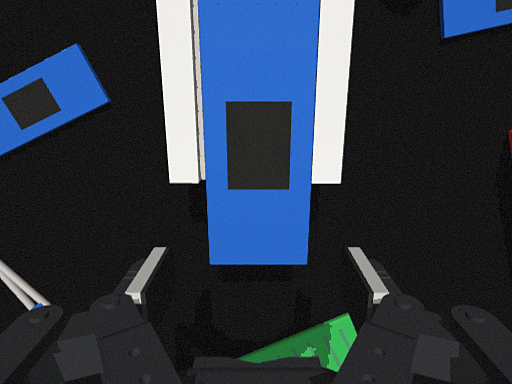

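The cover's end is at row 264 and the block's end at row 183, and both are parallel to the tool (75.3°). The fingers at (155,270) and (360,270) straddle it. I'll correct 1 mm sideways, descend and close gently.

Emit:
apply_moves --xyz '[[0, 0.0033, 0.06], [0, 0, 0.07], [0, 0, 0.05], [0, 0, 0.02], [0, 0, 0.011], [0, 0, 0], [0, 0, 0]]' --rot '[[0, 0, 0], [0, 0, 0], [0, 0, 0], [0, 0, 0], [0, 0, 0], [0, 0, 0], [0, 0, 0]]' --hand '[0.7, 0.7, 0.7, 0.7, 0.7, 0.7, 0.7]'

```text
clock: 17.6
position: [0.5722, 0.0691, 0.0479]
ee_rot: [0.0, 0.792, 0.611, 0.001]
contact_force: [0.2, -0.5, 0.6]
width: 0.0723
gripper_force: 0.0
```

Emit:
apply_moves --xyz '[[0, 0, 0], [0, 0, 0], [0, 0, 0], [0, 0, 0], [0, 0, 0], [0, 0, 0]]' --rot '[[0, 0, 0], [0, 0, 0], [0, 0, 0], [0, 0, 0], [0, 0, 0], [0, 0, 0]]' --hand '[0.6, 0.55, 0.5, 0.45, 0.4, 0.35]' --force 20

```text
clock: 18.35
position: [0.5714, 0.0691, 0.0475]
ee_rot: [-0.0, 0.792, 0.611, -0.0]
contact_force: [-2.2, -0.4, 4.4]
width: 0.0615
gripper_force: 23.3
```

Emit:
apply_moves --xyz '[[0, 0, 0], [0, 0, 0], [0, 0, 0]]' --rot '[[0, 0, 0], [0, 0, 0], [0, 0, 0]]' --hand '[0.3, 0.3, 0.3]' --force 60

```text
clock: 18.73
position: [0.5714, 0.0691, 0.0478]
ee_rot: [-0.0, 0.792, 0.611, -0.0]
contact_force: [-2.3, 0.4, 6.2]
width: 0.0596
gripper_force: 65.3
```

Emit:
apply_moves --xyz '[[0, 0, -0.005], [0, 0, -0.01], [0, 0, -0.01], [0, 0, -0.02], [0, 0, -0.02], [0, 0, -0.02], [0, 0, 0]]' --rot '[[0, 0, 0], [0, 0, 0], [0, 0, 0], [0, 0, 0], [0, 0, 0], [0, 0, 0], [0, 0, 0]]' --hand '[0.3, 0.3, 0.3, 0.3, 0.3, 0.3, 0.3]'

```text
clock: 19.6
position: [0.5724, 0.0691, 0.0737]
ee_rot: [0.001, 0.792, 0.611, 0.001]
contact_force: [-0.6, 0.8, -3.2]
width: 0.0599
gripper_force: 65.2
```

```bash
python3 - <<'E'
from h import *
s,M,y=yaw(); print(s["clock"],s["position"],s["contact_force"],s["moment"],s["width"],s["gripper_force"])
im=get_image("wrist"); save(im,"pics/w6.png")
E
```

```text
19.6 [0.5723716  0.06909453 0.07367795] [-0.64467005  0.82456666 -3.17542603] [-0.10750126  0.03828839  0.00612803] 0.05991431401359317 65.20986914634705
```

View pics/w6.png

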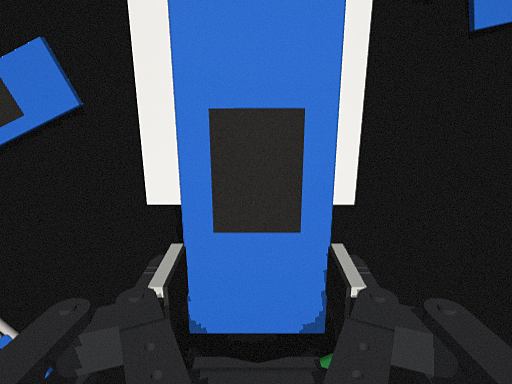

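The cover is held: Fz is about -3 N, and it lies square in the fingers, with its end at row 332. I'll lift it well clear, carry it over the mat and turn it.

Emit:
apply_moves --xyz '[[0, 0, -0.04], [0, 0, -0.07], [0, 0, -0.07], [0, 0, -0.04], [0, 0, 0]]' --rot '[[0, 0, 0], [0, 0, 0], [0, 0, 0], [0, 0, 0], [0, 0, 0]]' --hand '[0.3, 0.3, 0.3, 0.3, 0.3]'

```text
clock: 20.27
position: [0.5723, 0.0691, 0.1399]
ee_rot: [0.001, 0.792, 0.611, 0.001]
contact_force: [-0.1, -1.3, -2.4]
width: 0.0599
gripper_force: 65.6
```

Emit:
apply_moves --xyz '[[-0.06, 0.02, 0], [-0.111, 0.038, 0], [-0.111, 0.038, 0], [-0.111, 0.038, 0], [-0.111, 0.038, 0], [-0.111, 0.038, 0], [-0.111, 0.038, 0], [-0.111, 0.038, 0]]' --rot '[[0, 0, 0], [0, 0, 0], [0, 0, 0], [0, 0, 0], [0, 0, 0], [0, 0, 0], [0, 0, 0], [0, 0, 0]]' --hand '[0.3, 0.3, 0.3, 0.3, 0.3, 0.3, 0.3, 0.3]'

```text
clock: 21.28
position: [0.59, -0.1978, 0.1375]
ee_rot: [-0.001, 0.792, 0.611, -0.001]
contact_force: [0.4, -0.1, -2.4]
width: 0.06
gripper_force: 65.5
```

Emit:
apply_moves --xyz '[[-0.051, 0.018, 0], [0, 0, 0], [0, 0, 0], [0, 0, 0], [0, 0, 0], [0, 0, 0], [0, 0, 0]]' --rot '[[0, 0, 0], [0, 0, -0.09], [0, 0, -0.09], [0, 0, -0.09], [0, 0, -0.09], [0, 0, -0.086], [0, 0, 0]]' --hand '[0.3, 0.3, 0.3, 0.3, 0.3, 0.3, 0.3]'

```text
clock: 22.15
position: [0.5918, -0.2114, 0.1382]
ee_rot: [-0.001, 0.629, 0.777, -0.0]
contact_force: [-0.3, -0.8, -2.5]
width: 0.0598
gripper_force: 65.5
```

```bash
python3 - <<'E'
from h import *
s,M,y=yaw(); print(s["clock"],s["position"],y,M[:,2],s["contact_force"],s["moment"],s["width"],s["gripper_force"])
t=get_image("top"); save(t,"pics/top2.png"); w=get_image("wrist"); save(w,"pics/w7.png")
g=cv2.resize(t["pixels"][120:290,190:390],None,fx=2,fy=2)
out=np.zeros((384,800,3),np.uint8); out[:340,:400]=g; out[:300,400:]=cv2.resize(w["pixels"],(400,300)); cv2.imwrite("pics/both.png",out[:,:,::-1])
E
```

```text
22.15 [ 0.59183405 -0.21143046  0.13815664] 102.01265359984386 [-1.22936618e-03  9.57450083e-04 -9.99998786e-01] [-0.28576009 -0.75454183 -2.45825713] [-0.12954252 -0.07055368 -0.05801055] 0.059839046927906765 65.52918791770935
```

View pics/both.png

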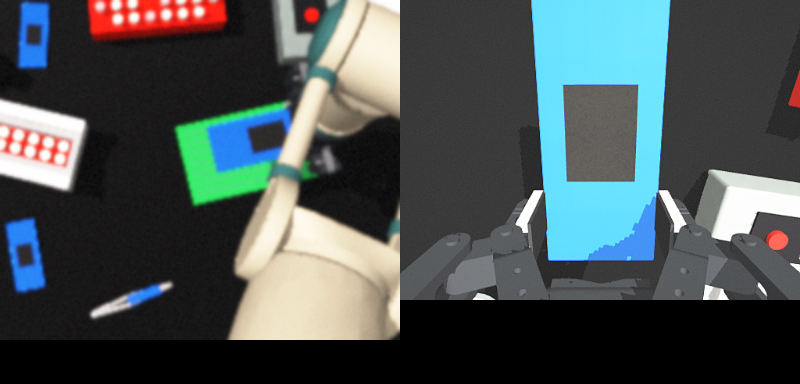

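The cover hangs square in the grip above the mat, with its patch at right-panel (600,132). I'll check the patch's position and descend.

```bash
python3 - <<'E'
from h import *
s,M,y=yaw(); im=get_image("wrist"); C=cam(im); f,o,Rm=C; z=s["position"][2]+.0125
for uv in ((210,109),(304,109),(310,231),(214,231),(258,168)): 
    p=ray(im,C,uv,z); print(uv,(p*1000).round(1),(M.T@(p-s["position"])*1000).round(1))
E
```

```text
(210, 109) [ 562.  -149.6  150.9] [ 66.9 -16.6 -12.4]
(304, 109) [ 596.  -142.3  150.9] [ 66.9  18.2 -12.5]
(310, 231) [ 610.6 -189.2  150.9] [ 18.1  22.7 -12.5]
(214, 231) [ 571.9 -197.4  150.9] [ 18.  -16.8 -12.5]
(258, 168) [ 584.  -167.7  150.9] [ 44.6   1.2 -12.5]
```

Emit:
apply_moves --xyz '[[0, 0, 0.05], [0, 0, 0.09], [0, 0, 0.09], [0, 0, 0.09], [0, 0, 0.06], [0, 0, 0.03], [0, 0, 0], [0, 0, 0]]' --rot '[[0, 0, 0], [0, 0, 0], [0, 0, 0], [0, 0, 0], [0, 0, 0], [0, 0, 0], [0, 0, 0], [0, 0, 0]]' --hand '[0.3, 0.3, 0.3, 0.3, 0.3, 0.3, 0.3, 0.3]'

```text
clock: 23.3
position: [0.593, -0.212, 0.0165]
ee_rot: [0.001, 0.629, 0.777, 0.0]
contact_force: [-1.3, -0.5, -3.1]
width: 0.06
gripper_force: 65.5
```

Emit:
apply_moves --xyz '[[0, 0, 0.007], [0, 0, 0.007], [0, 0, 0.007], [0, 0, 0.007], [0, 0, 0.005], [0, 0, 0]]' --rot '[[0, 0, 0], [0, 0, 0], [0, 0, 0], [0, 0, 0], [0, 0, 0], [0, 0, 0]]' --hand '[0.3, 0.3, 0.3, 0.3, 0.3, 0.3]'

```text
clock: 24.05
position: [0.5922, -0.2116, 0.0056]
ee_rot: [-0.0, 0.629, 0.778, -0.0]
contact_force: [0.4, 0.1, -3.2]
width: 0.06
gripper_force: 65.5
```

Emit:
apply_moves --xyz '[[0, 0, 0.0034], [0, 0, 0.0034], [0, 0, 0]]' --rot '[[0, 0, 0], [0, 0, 0], [0, 0, 0]]' --hand '[0.3, 0.3, 0.3]'

```text
clock: 24.42
position: [0.5923, -0.2117, 0.0037]
ee_rot: [-0.0, 0.629, 0.778, 0.0]
contact_force: [0.7, 0.4, -3.0]
width: 0.06
gripper_force: 65.5
```

Emit:
apply_moves --xyz '[[0, 0, 0.0034], [0, 0, 0.0017], [0, 0, 0]]' --rot '[[0, 0, 0], [0, 0, 0], [0, 0, 0]]' --hand '[0.3, 0.3, 0.3]'

```text
clock: 24.8
position: [0.5925, -0.2118, 0.0024]
ee_rot: [0.0, 0.629, 0.778, 0.0]
contact_force: [0.7, -0.5, -2.1]
width: 0.0599
gripper_force: 65.6
```

Emit:
apply_moves --xyz '[[0, 0, 0.0017], [0, 0, 0.0017], [0, 0, 0]]' --rot '[[0, 0, 0], [0, 0, 0], [0, 0, 0]]' --hand '[0.3, 0.3, 0.3]'

```text
clock: 25.18
position: [0.5925, -0.2118, 0.0021]
ee_rot: [0.0, 0.629, 0.778, 0.0]
contact_force: [-0.8, 1.0, 4.2]
width: 0.0598
gripper_force: 66.4
```

The cover is touching the mat at the expected height. I'll open slowly and rise.

Emit:
apply_moves --xyz '[[0, 0, 0], [0, 0, 0], [0, 0, 0], [0, 0, 0], [0, 0, 0], [0, 0, 0]]' --rot '[[0, 0, 0], [0, 0, 0], [0, 0, 0], [0, 0, 0], [0, 0, 0], [0, 0, 0]]' --hand '[0.43, 0.47, 0.52, 0.58, 0.64, 0.7]' --force 20

```text
clock: 25.92
position: [0.5924, -0.2117, 0.0012]
ee_rot: [-0.0, 0.629, 0.778, 0.0]
contact_force: [-0.1, -0.0, 1.5]
width: 0.0722
gripper_force: 0.0
```

Emit:
apply_moves --xyz '[[0, 0, -0.01], [0, 0, -0.03], [0, 0, -0.08], [0, 0, -0.15], [0, 0, -0.15], [0, 0, -0.15], [0, 0, 0], [0, 0, 0]]' --rot '[[0, 0, 0], [0, 0, 0], [0, 0, 0], [0, 0, 0], [0, 0, 0], [0, 0, 0], [0, 0, 0], [0, 0, 0]]' --hand '[0.7, 0.7, 0.7, 0.7, 0.7, 0.7, 0.7, 0.7]'

```text
clock: 26.92
position: [0.5919, -0.2115, 0.1724]
ee_rot: [-0.0, 0.629, 0.778, 0.0]
contact_force: [0.3, 1.0, -0.2]
width: 0.0725
gripper_force: 0.0
```

```bash
python3 - <<'E'
from h import *
s,M,y=yaw(); print(s["clock"],s["position"],s["contact_force"],s["width"])
w=get_image("wrist"); C=cam(w); save(w,"pics/w8.png")
hsv=cv2.cvtColor(w["pixels"],cv2.COLOR_RGB2HSV).astype(int); H,S,V=[hsv[...,k] for k in range(3)]
b=(H>90)&(H<125)&(S>100)&(V>60); blobs(w,C,b,.014,800); blobs(w,C,b|((H>40)&(H<85)&(S>100)&(V>60)),.006,2000)
E
```

```text
26.925 [ 0.59193507 -0.21150069  0.17240423] [ 0.26943691  0.97210558 -0.23427357] 0.0725411781844292
[257. 117.] c 583.6 -170.0 size 61.4 149.2 ang 12.18
[258. 112.] c 584.3 -171.7 size 119.4 205.2 ang 12.14
```

View pics/w8.png

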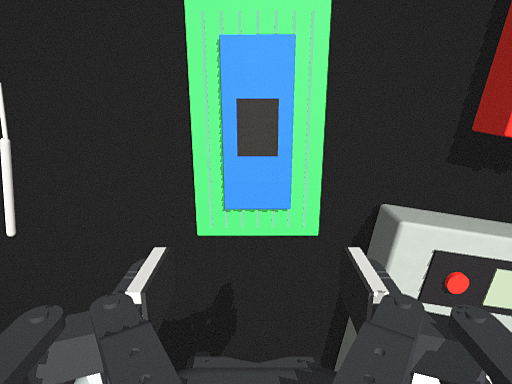

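The cover lies flat on the mat, patch up at (257,127). Its centre is within 2 mm of the mat's and the gripper is clear.

```bash
python3 -c "
from rig import job; print(job.sign_off())"
```

```text
the job is handed in; nothing more can be done
None
```

I drew the cover about 55 mm along the rails, lifted it off and set it down patch up, within 2 mm of the green mat's centre; the job is handed in at about 27 s, with no verdict returned.

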